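Set the running clearance of a drill guide's screw

TASK

The drill guide clamped on the plywood sheet must be set so that it just slides: turn its T-handle screw clockwise, gently, until it bottoms finger-tight on the wood, then back it off by a quarter turn, so that the white end of the handle stands square to the red drag pointer, and let go. Do not force the screw once it has bottomed, and leave the tape measure, screw tub, mug and cordless drill where they are.

Things in the scene. Friction and masses are not known exactly. Their poses are not given: they have to be found in the camera images.
- jig: Plywood sheet (275 x 300 x 18 mm, top face 38 mm above the table) on two battens, with an aluminium C-shaped drill guide (92 x 130 mm, upper face 60 mm above the table) clamped on its edge nearest the robot; fixed. Origin on the table, straight below the screw's upright axis; x points from the guide to the middle of the sheet.
- grip (a point): Centre of the black T-handle's bar, on the screw's upright axis, 110 mm above the table: grasp here, across the bar. The bar is 64 mm long, 12 mm thick, 88 to 124 mm above the table; nothing else within 60 mm stands above 84 mm. x runs along the bar to its white end, z up. The handle turns about z only and neither rises nor sinks.
- white_end (a point): Point in the white end of the handle's bar, 30 mm from the screw's axis, at the height of the grip centre.
- handle (a joint): Turn of the T-handle, rad, growing clockwise seen from above (screwing in); its zero means nothing. Friction 0.06 N m; stays where left. Where the screw bottoms differs each time and must be felt: the moment, below 0.1 N m before, then climbs steeply with angle. Finger-tight is 0.3 to 0.6 N m at the handle (a push of 7 to 17 N at the pin); above 0.75 N m (24 N) it is forced.
- pointer: Red drag pointer lying under the handle, 66 to 76 mm above the table: 28 mm disc with an arrow reaching 55 mm out. Origin on the screw's axis, x along the arrow, z up. A pin below the handle's white end (30 mm from the axis) meets it when the white end is over the arrow, and pushes it clockwise; it stays put when the handle turns back. The screw bottoms 0.3 to 1.0 rad past its start.
- tape: Yellow and black tape measure, 66 x 36 x 60 mm, standing on the plywood; origin at the centre of its underside. Leave alone.
- tub: White open tub of brass screws, 68 mm across, 36 mm tall, on the plywood; origin at the centre of its underside. Leave alone.
- mug: Blue mug, 80 mm across, 95 mm tall, on the table; origin at the centre of its underside. Leave alone.
- drill: Blue and black cordless drill lying flat on the table, about 220 x 190 x 60 mm; origin under the middle of its motor housing. Leave alone.

How it is judged:
By the outcome, as a careful person would: the job done as asked, in the order asked, and still so for the second after the job is handed in, with the robot touching nothing.
It also fails if it takes over 72 s, if anything falls off the work surface, if the arm or the gripper's body presses on something with over 40 N, if the wrist force passes 120 N, or if a joint passes its speed limit or range.

ROBOT

A 6-joint arm with a two-finger parallel gripper is mounted at the origin on the work surface. World frame = base frame: x ahead of the robot, y to its left, z up, the work surface at z = 0. Lengths are in mm, angles in degrees, forces in N, time in s.
With the tool pointing down it reaches from about 375 to 975 mm from the base axis. Payload 3.8 kg.
Tool frame: the origin (TCP) lies on the front face of the gripper's body, between the roots of the fingers; the fingertips stand 64 mm ahead of it and the grasp point (between the pads) lies r.pinch_z ahead of it (r.pinch_z is the distance from the TCP to the grasp point, in mm); z points along the fingers, x is the direction in which the jaws open and shut, and the axes are right-handed (so a half turn about z gives the same grasp; the last joint's range is limited). The gripper opens to 88 mm and grips with 3 to 60 N. Pads are 18 mm wide; open, the fingers measure 123 mm over their backs; the gripper's body (75 mm by 187 mm) begins 45 mm behind the grasp point.
Start: joints at [-74.421, 15.12, 91.902, -0, 72.978, -2.114], TCP at [205.138, -643.069, 302.706] pointing down, gripper open.
Joint ranges: [-150.88, 150.88], [-54.13, 125.18], [17.81, 147.31], [-75.09, 255.09], [0, 152.58], [-146.25, 146.25]. Speed limits (degrees/s): [147.25, 147.25, 180, 180, 180, 180].

INTERFACE

Orientations are given as [roll, pitch, yaw] about the fixed x, y, z axes, in that order (R = Rz(yaw) Ry(pitch) Rx(roll)).
In Python, from bench import r gives the robot as it stands. The module is installed in compiled form; this text tells all that it offers.
- The arm moves only by the shell command python3 -m inch 'ROWS' [OPENING]. ROWS is JSON, a list of rows, each a list of 2 entries, a list of its own where there are three numbers: the shift along the tool's x, y, z in units of 0.03 m (1.0 is 0.03 m), then the turn about the tool's z in units of 8 degrees (1.0 is 8 degrees). In form: [[[dx, dy, dz], yaw], ...]. A call has 1 to 20 rows; each row shifts and turns the pose as measured when the row begins, along the tool's axes as they then stand; what a row does not reach is not made up. A row lasts 1/10 s, in which the tool goes at most 50 mm and 8.59 degrees, less where a joint would pass 70% of its speed; a pose out of reach is approached as far as the arm can. A call with a number of a shift or a turn outside -1 to 1 is refused whole. A call with a gripper value outside its range is refused whole. OPENING is the closure, from -1 (fully open) to 1 (shut), set as the call begins (- or left out, the last holds). The fingers move at their own pace and stop on an object; the grip force is fixed at half the most. Time passes only in rows, so rows that do not move let the fingers close. It gives the time, the measured TCP pose, the force and the opening at its end, in the units of the state.
- r.get_obs(): the state, without advancing time (a new reading comes with each control period).
- r.read_camera(name): name is "scene" or "top" or "wrist"; returns a dict with "color" (400x640x3 uint8, red, green, blue), "fx", "fy", "cx", "cy" (pixels), "xyz" and "orientation" of the camera in the world. Camera axes: x right, y down, z forward; pixel columns grow to the right and rows downward; lengths in mm; the calibration is good to about 2 mm. A picture is of the moment at which its call begins. There is no depth.
- r.sign_off(): hands the job in, once; it reports no verdict.
Trained networks look in a picture, given as the dict that the camera call returned (one of the last four; its "shot" number tells which), for a name from the list of things; names that differ only in an ending like _2 or _b are one class to them, and where a whole thing is asked for, a point or a joint stands for the part that bears it (a point fixed in the world has none). Each returns a list of dicts, best first, with "score" (0 to 1); they miss things now and then, are a little off and sometimes report something else, mostly with a low value. They report only what shows in the picture. A call takes as long as a camera call.
- r.recognise(picture, label): "rect" ([centre column, centre row, width, height] in pixels, round what is visible of it).
- r.silhouettes(picture, label): "pixels" (400x640 bool, what is visible of it) and "rect" ([centre column, centre row, width, height] in pixels, round what is visible of it).
- r.place_of(picture, label): "point" ([column, row] in pixels: a listed point, or the origin of a listed thing).
The state is a dict: "time_s": time; "joints": joint angles; "dq": joint speeds; "joint_torque": joint torques, N m; "tcp_pos": TCP position; "tool_rot": TCP orientation; "wrist_force": force on the tool from outside, world axes, zero at the start; "wrist_torque": the same for the moment, N m; "gripper_width": finger opening in mm.
Only numpy, scipy, OpenCV 4.12 (cv2) and the standard library are available. Lean on these libraries where they do the work, as an engineer would, in place of code of your own. Each camera call takes 0.05 s, during which the arm holds its last target. There are 200 camera calls.

## Working session

There is one attempt and no reset: what is moved stays moved. The work goes in short steps, Python scripts to look and compute and a shell command to move; the robot and the scene stay as the last step left them, time stands still between calls to the robot, and variables do not carry over. Pictures are saved under pics/ and viewed, about 8 in all and at most 12, crops included, and the job is handed in when it is done.

```bash
mkdir -p pics; cat > h.py <<'E'
from bench import r
import numpy as np, cv2
from scipy.spatial.transform import Rotation as R
def ray(c,p):
    d=np.array([(p[0]-c["cx"])/c["fx"],(p[1]-c["cy"])/c["fy"],1.])
    return np.array(c["xyz"]),R.from_euler('xyz',c["orientation"],degrees=True).as_matrix()@d
def at_z(c,p,z):
    o,d=ray(c,p); return o+d*(z-o[2])/d[2]
def save(c,n): cv2.imwrite(f"pics/{n}.png",cv2.cvtColor(c["color"],cv2.COLOR_RGB2BGR))
def locate(c):
    for l,z in (("grip",110),("white_end",110),("pointer",71)):
        for k in r.place_of(c,l)[:2]: print(l,round(k["score"],2),np.round(k["point"],1),np.round(at_z(c,k["point"],z),1))
E
python3 - <<'E'
from h import *
o=r.get_obs();print(o,r.pinch_z)
for n in("scene","top"):
    c=r.read_camera(n);save(c,n+"0");print(n,c["xyz"],c["orientation"],c["fx"]);locate(c)
    for l in("tape","tub","mug","drill","jig"):
        for k in r.place_of(c,l)[:1]: print(l,round(k["score"],2),np.round(at_z(c,k["point"],38 if l in("tape","tub") else 0)))
E
```

```text
{'time_s': 0.0, 'joints': array([-7.44202093e+01,  1.51693114e+01,  9.19805147e+01,  4.15098171e-04,
        7.29790668e+01, -2.11516874e+00]), 'dq': array([-0.05324996, -0.06975393, -0.02536217, -0.0005614 , -0.00095148,
       -0.0384622 ]), 'joint_torque': array([ 2.40827630e-04, -5.02115500e+01, -3.56873560e+01,  7.30209332e-02,
        2.93785078e-02, -2.05830770e-04]), 'tcp_pos': array([ 205.00103185, -642.5154098 ,  301.3930367 ]), 'tool_rot': array([-1.79994846e+02,  1.28790465e-01, -7.23051567e+01]), 'wrist_force': array([-0.12822662,  0.80555708, -0.52778904]), 'wrist_torque': array([-0.00837481,  0.06207206,  0.02638697]), 'gripper_width': 88.00599903024543} 45.3
scene [1480.8363359  -721.03407275  892.64092233] [-125.80225228   -0.69509767   52.72558348] 451.60269026931
grip 0.76 [338.3 168. ] [501.3  88.4 110. ]
white_end 0.69 [349.8 171.3] [539.5 105.9 110. ]
pointer 0.5 [368.5 219.7] [731.2  20.2  71. ]
pointer 0.37 [341.8 183.5] [535.   77.7  71. ]
tape 0.9 [644. 202.  38.]
tub 0.76 [721.  43.  38.]
mug 0.67 [ 442. -478.   -0.]
drill 0.75 [539. 464.   0.]
jig 0.55 [510.  92.   0.]
top [ 425.88884546  -35.60122785 1607.56796771] [-1.74335264e+02  8.98921783e-02 -8.96074197e+01] 458.79253552357847
grip 0.6 [279.5 212.2] [518.8  95.9 110. ]
white_end 0.44 [280.3 206.8] [536.5  93.6 110. ]
pointer 0.38 [283.5 216.5] [506.9  85.7  71. ]
tape 0.59 [654. 186.  38.]
mug 0.78 [ 436. -480.    0.]
drill 0.84 [533. 479.   0.]
jig 0.85 [490.  93.   0.]
```

```bash
python3 - <<'E'
import cv2,numpy as np
a=cv2.imread("pics/scene0.png")[110:260,240:440];b=cv2.imread("pics/top0.png")[165:255,220:340]
cv2.imwrite("pics/v1.png",np.vstack([cv2.resize(a,(480,360),interpolation=2),cv2.resize(b,(480,360)[:2],interpolation=2)])[:,:][:720])
im=cv2.imread("pics/v1.png");cv2.imwrite("pics/v1.png",np.hstack([im[:360],im[360:]])[:, :960]);im=cv2.imread("pics/v1.png");cv2.imwrite("pics/v1.png",cv2.resize(im,(800,300)))
E
```

```text
(no output)
```

View pics/v1.png

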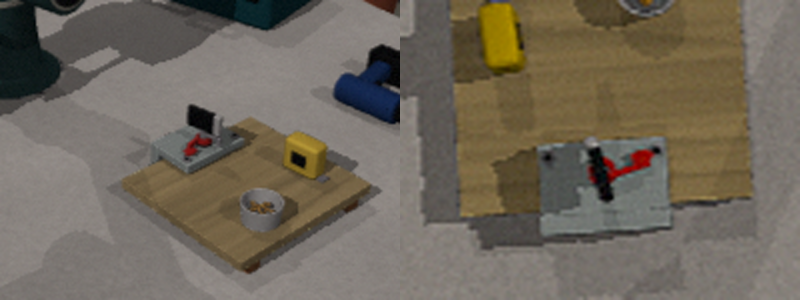

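The crop shows the black handle with its white end pointing up-left in the top view (world yaw about +15°). The red arrow points right (about -70°), so the pin has roughly 85° to go before it reaches the pointer. I'll move above it and look with the wrist camera.

```bash
python3 -m inch '[[[-1,-0.85,0],0],[[-1,-0.85,0],0],[[-1,-0.85,0],0],[[-1,-0.85,0],0],[[-1,-0.85,0],0],[[-1,-0.85,0],0],[[-1,-0.85,0],0],[[-1,-0.85,0],0],[[-1,-0.85,0],0],[[-1,-0.85,0],0],[[-1,-0.85,0],0],[[-1,-0.85,0],0],[[-1,-0.85,0],0],[[-1,-0.85,0],0],[[-1,-0.85,0],0],[[-1,-0.85,0],0],[[-1,-0.85,0],0],[[-1,-0.85,0],0],[[-1,-0.85,0],0],[[0,0,0],0]]'
python3 -m inch '[[[0,0,0],-1],[[0,0,0],-1],[[0,0,0],-1],[[0,0,0],-1],[[0,0,0],-1],[[0,0,0],-1],[[0,0,0],-1],[[0,0,0],-1],[[0,0,0],-1],[[0,0,0],-1],[[0,0,0],-1],[[0,0,0],-1],[[0,0,0],-1],[[0,0,0],-1],[[0,0,0],-1],[[0,0,0],-1],[[0,0,0],-1],[[0,0,0],-1],[[0,0,0],-1],[[0,0,0],-1]]'
python3 - <<'E'
from h import *
c=r.read_camera("wrist");save(c,"w1");print(c["xyz"],c["orientation"],c["fx"]);locate(c);o=r.get_obs();print(o['tcp_pos'],o['tool_rot'],o['joints'])
E
```

```text
time_s: 2.9
tcp_pos: [504.7, 72.1, 305.3]
tool_rot: [-179.3, -0.6, -72.6]
wrist_force: [-1.9, 0.0, 0.0]
gripper_width: 87.8
time_s: 4.9
tcp_pos: [499.0, 59.4, 306.9]
tool_rot: [179.3, 0.8, 93.8]
wrist_force: [0.7, 0.7, 0.4]
gripper_width: 88.2
[415.24501646  53.27908885 387.01146477] [160.63586099   0.88158555  93.90271204] 310.7858125608098
grip 0.79 [360.  206.5] [510.9  94.2 110. ]
white_end 0.62 [365.5 238.3] [543.3 103.3 110. ]
pointer 0.75 [358.  189.7] [505.8  95.8  71. ]
[499.16984249  59.70263775 306.91320676] [179.29106202   0.78869281  93.26817141] [  4.42299146  -4.27166127 112.58511334  -0.84904304  70.9955178
 -88.57841185]
```

View pics/w1.png

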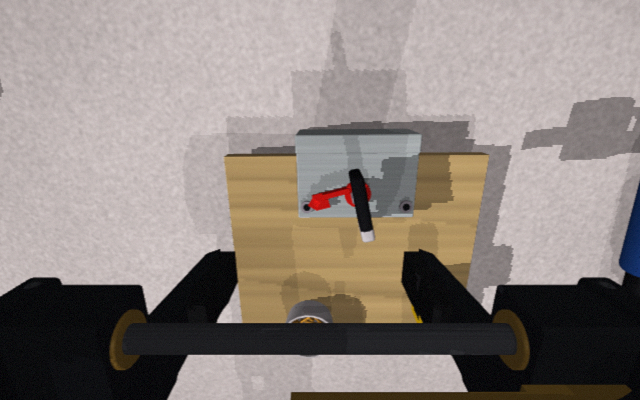

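The picture shows the handle hub at about (360,205), the white end at (367,238) and the red arrow tip at (310,203). I'll centre over it, turn to match, descend partway and remeasure.

```bash
python3 -m inch '[[[0.56,0.2,0.6],-0.8],[[0.56,0.2,0.6],-0.8],[[0,0,0.7],0],[[0,0,0.7],0],[[0,0,0],0],[[0,0,0],0]]'
cat > look.py <<'E'
from h import *
import sys
c=r.read_camera("wrist");save(c,sys.argv[1]);locate(c);o=r.get_obs();print(o['time_s'],o['tcp_pos'],o['tool_rot'],o['wrist_force'],o['wrist_torque'])
g=c["color"].astype(int);m=((g[...,0]>110)&(g[...,1]<60)&(g[...,2]<60));v,u=np.nonzero(m);print(len(u))
P=np.array([at_z(c,(a,b),76)[:2] for a,b in zip(u,v)])
P=P[np.hypot(*(P-[510,94]).T)<75]
d=P-[510,94];k=np.hypot(*d.T)>35;print("red tip",P[k].mean(0),"ang",np.degrees(np.arctan2(*d[k].mean(0)[::-1])))
E
python3 look.py w2
```

```text
time_s: 5.7
tcp_pos: [509.8, 93.3, 228.6]
tool_rot: [179.2, 1.0, 105.5]
wrist_force: [-0.0, -0.0, 0.5]
gripper_width: 88.1
pointer 0.59 [325.5 203.3] [507.3  93.2  71. ]
5.9 [510.39842056  93.35860654 229.52859779] [179.11074675   1.00688596 105.60305248] [-0.40579885  0.33488271  0.01717482] [ 0.07654982 -0.11798823  0.03721528]
900
red tip [520.23959693  53.91104784] ang -75.67175243911026
```

View pics/w2.png

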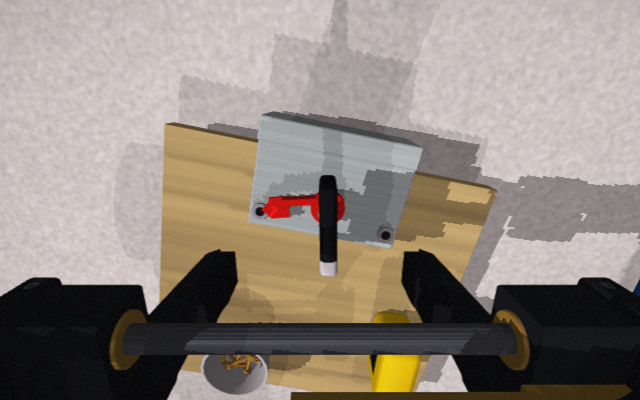

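The bar is vertical in the image from (328,177) to (328,275), so the yaw matches. The arrow tip is at (262,208). Next I'll work out the axis from the bar ends.

```bash
python3 - <<'E'
from h import *
c=r.read_camera("wrist")
g=c["color"].astype(int)
a=at_z(c,(328,177),124);b=at_z(c,(328,262),124);w=at_z(c,(328,275),112)
print(a,b,w,b-a,(a+b)/2)
m=((g[...,0]>110)&(g[...,1]<60)&(g[...,2]<60));v,u=np.nonzero(m);k=u>311
for q in((312,205),(344,208),(262,208)):print(at_z(c,q,76))
print(u[k].max(), v[k].min(),v[k].max())
p=r.get_obs();Rm=R.from_euler('xyz',p['tool_rot'],degrees=True).as_matrix()
for t in((a+b)/2,): print("tool shift mm",Rm.T@(t-p['tcp_pos']),Rm[:,2])
E
```

```text
[473.98816394  84.98906119 124.        ] [530.7111989  101.51919751 124.        ] [547.65557538 106.55991819 112.        ] [ 5.67230350e+01  1.65301363e+01 -2.84217094e-14] [502.34968142  93.25412935 124.        ]
[511.1620034   82.95792979  76.        ]
[506.53516094 108.17892202  76.        ]
[524.74042982  45.06302477  76.        ]
344 192 220
tool shift mm [  3.92307221  -9.44971524 105.34748206] [ 0.01979867 -0.01275561 -0.99972262]
```

```bash
python3 -m inch '[[[0.1,-0.1,0.6],0],[[0,0,0.7],0],[[0,0,0.7],0],[[0,0,0.4],0],[[0,0,0.1],0],[[0,0,0],0]]'
python3 -c "
from h import *
o=r.get_obs();print(o['tcp_pos'],o['tool_rot'],o['wrist_force'],o['wrist_torque'])"
```

```text
time_s: 6.55
tcp_pos: [512.9, 94.8, 158.9]
tool_rot: [178.4, 1.1, 105.5]
wrist_force: [-0.3, -0.3, 0.6]
gripper_width: 88.1
[512.88000033  94.79298337 158.86672419] [178.39036483   1.10165266 105.47728673] [-0.29346176 -0.30406378  0.59068453] [ 0.05769842 -0.08808988  0.00218628]
```

```bash
python3 -m inch '[[[0.04,-0.17,0.12],0],[[0,0,0],0],[[0,0,0],0]]'
python3 -m inch '[[[0,0,0],0],[[0,0,0],0],[[0,0,0],0],[[0,0,0],0],[[0,0,0],0],[[0,0,0],0],[[0,0,0],0],[[0,0,0],0]]' 1
cat > st.py <<'E'
from h import *
o=r.get_obs();print(round(o['time_s'],2),np.round(o['tcp_pos'],1),np.round(o['tool_rot'],2),np.round(o['wrist_force'],1),np.round(o['wrist_torque'],3),np.round(o['gripper_width'],1),np.round(o['joint_torque'][5],3))
Rm=R.from_euler('xyz',o['tool_rot'],degrees=True).as_matrix();print("pinch",o['tcp_pos']+45.3*Rm[:,2])
E
python3 st.py
```

```text
time_s: 6.85
tcp_pos: [508.9, 94.7, 157.2]
tool_rot: [178.2, 1.1, 105.5]
wrist_force: [0.9, -0.5, 1.0]
gripper_width: 88.2
time_s: 7.65
tcp_pos: [509.7, 94.9, 158.6]
tool_rot: [178.0, 1.1, 105.5]
wrist_force: [-0.6, 0.5, -0.4]
gripper_width: 26.3
7.65 [509.7  94.9 158.6] [178.03   1.15 105.46] [-0.6  0.5 -0.4] [ 0.04  -0.143  0.062] 26.3 -0.002
pinch [511.44740095  94.41703222 113.37484364]
```

```bash
python3 -m inch '[[[0,-0.06,0.15],0],[[0,0,0],0],[[0,0,0],0]]' 1; python3 st.py
```

```text
time_s: 7.95
tcp_pos: [507.9, 97.8, 154.3]
tool_rot: [177.9, 0.7, 105.3]
wrist_force: [0.5, -7.2, 2.3]
gripper_width: 11.8
7.95 [507.9  97.8 154.3] [177.91   0.73 105.32] [ 0.5 -7.2  2.3] [-1.099 -0.233 -0.039] 11.8 0.004
pinch [509.61540974  97.68851768 109.03284997]
```

```bash
python3 -m inch '[[[0,0,0],0.5],[[0,0,0],0.5],[[0,0,0],0.5],[[0,0,0],0.5],[[0,0,0],0.5]]'; python3 st.py
```

```text
time_s: 8.45
tcp_pos: [507.9, 97.4, 154.3]
tool_rot: [177.7, 0.0, 84.7]
wrist_force: [0.2, 0.4, 2.2]
gripper_width: 11.7
8.45 [507.9  97.4 154.3] [1.7775e+02 1.0000e-02 8.4680e+01] [0.2 0.4 2.2] [0.02  0.032 0.062] 11.7 -0.685
pinch [509.65151796  97.26233877 109.07145497]
```

```bash
python3 -m inch '[[[0,0,0],0.5],[[0,0,0],0.5],[[0,0,0],0.5],[[0,0,0],0.5],[[0,0,0],0.5]]'; python3 st.py
```

```text
time_s: 8.95
tcp_pos: [507.8, 97.3, 154.3]
tool_rot: [177.9, -0.7, 63.9]
wrist_force: [0.6, 0.9, 1.8]
gripper_width: 11.7
8.95 [507.8  97.3 154.3] [177.86  -0.73  63.94] [0.6 0.9 1.8] [-0.131  0.071  0.067] 11.7 -0.677
pinch [509.59060549  97.03301272 108.99576011]
```

```bash
python3 -m inch '[[[0,0,0],0.5],[[0,0,0],0.5],[[0,0,0],0.5],[[0,0,0],0.5],[[0,0,0],0.5],[[0,0,0],0.5],[[0,0,0],0.5],[[0,0,0],0.5],[[0,0,0],0.5],[[0,0,0],0.5]]'; python3 st.py; python3 look.py w3
```

```text
time_s: 9.95
tcp_pos: [507.5, 97.1, 154.2]
tool_rot: [178.8, -1.8, 22.5]
wrist_force: [1.0, 2.0, 1.7]
gripper_width: 11.7
9.95 [507.5  97.1 154.2] [178.78  -1.83  22.5 ] [1.  2.  1.7] [-0.149  0.263  0.053] 11.7 -0.672
pinch [509.23814941  96.79435563 108.91039865]
pointer 0.76 [317.3 243.5] [508.7  98.7  71. ]
10.15 [507.52421415  97.12211154 154.15070834] [178.78453946  -1.82673501  22.73989408] [0.90904431 1.40876036 2.06219481] [-0.19777123  0.3244076  -0.05736244]
252
red tip [518.65162438  56.10376764] ang -77.13990168816646
```

View pics/w3.png

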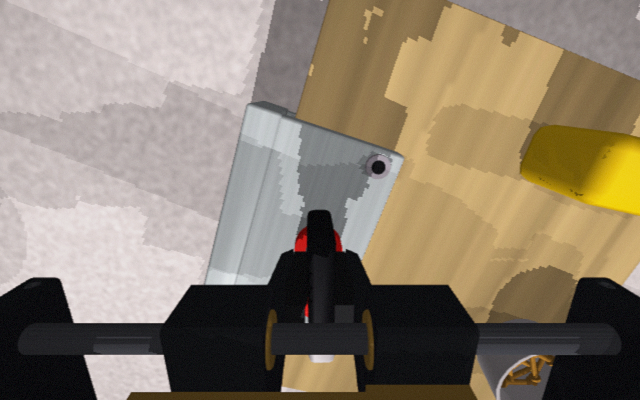

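```bash
cat > chk.py <<'E'
from h import *
import sys
o=r.get_obs();t=o['wrist_torque'][2];print(round(o['time_s'],2),'yaw',np.round(o['tool_rot'][2],2),'Tz',round(t,3),'F',np.round(o['wrist_force'],1),'j6',round(o['joint_torque'][5],3))
sys.exit(abs(t)>float(sys.argv[1]))
E
python3 -m inch '[[[0,0,0],0.4],[[0,0,0],0.4],[[0,0,0],0.4]]' >/dev/null; python3 chk.py 0.15 && python3 -m inch '[[[0,0,0],0.4],[[0,0,0],0.4]]' >/dev/null; python3 chk.py 0.15 && python3 -m inch '[[[0,0,0],0.25],[[0,0,0],0.25]]'>/dev/null;python3 chk.py 0.15 && python3 -m inch '[[[0,0,0],0.25],[[0,0,0],0.25]]'>/dev/null;python3 chk.py 0.15
```

```text
10.45 yaw 13.13 Tz 0.101 F [0.9 1.3 2. ] j6 -0.476
10.45 yaw 13.13 Tz 0.101 F [0.9 1.3 2. ] j6 -0.476
10.45 yaw 13.13 Tz 0.101 F [0.9 1.3 2. ] j6 -0.476
10.45 yaw 13.13 Tz 0.101 F [0.9 1.3 2. ] j6 -0.476False
False
False
False
```

```bash
sed -i 's/sys.exit(abs(t)>float(sys.argv\[1\]))/sys.exit(int(abs(t)>float(sys.argv[1])))/' chk.py
python3 chk.py 0.17 && python3 -m inch '[[[0,0,0],0.25],[[0,0,0],0.25]]' >/dev/null && python3 chk.py 0.17 && python3 -m inch '[[[0,0,0],0.25],[[0,0,0],0.25]]'>/dev/null && python3 chk.py 0.17 && python3 -m inch '[[[0,0,0],0.25],[[0,0,0],0.25]]'>/dev/null && python3 chk.py 0.17 && python3 -m inch '[[[0,0,0],0.25],[[0,0,0],0.25]]'>/dev/null && python3 chk.py 0.17
```

```text
10.45 yaw 13.13 Tz 0.101 F [0.9 1.3 2. ] j6 -0.476
10.65 yaw 9.15 Tz 0.146 F [0.3 1.9 2.2] j6 -0.242
10.85 yaw 5.2 Tz 0.126 F [0.6 1.7 1.7] j6 -0.246
11.05 yaw 1.24 Tz 0.115 F [0.6 2.5 1.7] j6 -0.247
11.25 yaw -2.72 Tz 0.102 F [0.8 2.2 2.1] j6 -0.248
```

```bash
S(){ python3 chk.py 0.2; }
python3 -m inch '[[[0,0,0],0.2],[[0,0,0],0.2]]' >/dev/null && S && python3 -m inch '[[[0,0,0],0.2],[[0,0,0],0.2]]'>/dev/null && S && python3 -m inch '[[[0,0,0],0.2],[[0,0,0],0.2]]'>/dev/null && S && python3 -m inch '[[[0,0,0],0.2],[[0,0,0],0.2]]'>/dev/null && S && python3 -m inch '[[[0,0,0],0.2],[[0,0,0],0.2]]'>/dev/null && S && python3 -m inch '[[[0,0,0],0.2],[[0,0,0],0.2]]'>/dev/null && S && python3 -m inch '[[[0,0,0],0.2],[[0,0,0],0.2]]'>/dev/null && S && python3 -m inch '[[[0,0,0],0.2],[[0,0,0],0.2]]'>/dev/null && S
```

```text
11.45 yaw -5.97 Tz 0.116 F [1.  0.8 3.1] j6 -0.197
11.65 yaw -9.36 Tz 0.141 F [0.4 1.4 2.2] j6 -0.208
11.85 yaw -12.82 Tz 0.096 F [-0.3  1.4  2.3] j6 -0.208
12.05 yaw -16.28 Tz 0.144 F [0.9 1.4 1.7] j6 -0.206
12.25 yaw -19.75 Tz 0.122 F [0.2 1.  2.4] j6 -0.207
12.45 yaw -23.22 Tz 0.098 F [0.6 1.3 3. ] j6 -0.208
12.65 yaw -26.69 Tz 0.131 F [0.6 0.6 1.7] j6 -0.209
12.85 yaw -30.17 Tz 0.1 F [ 0.7 -0.   2.7] j6 -0.21
```

```bash
S(){ python3 chk.py 0.22; }
python3 -m inch '[[[0,0,0],0.2]]' >/dev/null && S && python3 -m inch '[[[0,0,0],0.2]]'>/dev/null && S && python3 -m inch '[[[0,0,0],0.2]]'>/dev/null && S && python3 -m inch '[[[0,0,0],0.2]]'>/dev/null && S && python3 -m inch '[[[0,0,0],0.2]]'>/dev/null && S && python3 -m inch '[[[0,0,0],0.2]]'>/dev/null && S && python3 -m inch '[[[0,0,0],0.2]]'>/dev/null && S && python3 -m inch '[[[0,0,0],0.2]]'>/dev/null && S
```

```text
12.95 yaw -31.91 Tz 0.107 F [-0.3  0.7  2.4] j6 -0.212
13.05 yaw -33.65 Tz 0.147 F [0.4 1.6 1.7] j6 -0.211
13.15 yaw -35.37 Tz 0.244 F [1.4 0.1 1.7] j6 -0.045
```

```bash
S(){ python3 chk.py 0.4; }
S; python3 -m inch '[[[0,0,0],0.08]]' >/dev/null && S && python3 -m inch '[[[0,0,0],0.08]]'>/dev/null && S && python3 -m inch '[[[0,0,0],0.08]]'>/dev/null && S && python3 -m inch '[[[0,0,0],0.08]]'>/dev/null && S
```

```text
13.15 yaw -35.37 Tz 0.244 F [1.4 0.1 1.7] j6 -0.045
13.25 yaw -36.07 Tz 0.376 F [0.7 2.4 2.4] j6 0.345
13.35 yaw -36.72 Tz 0.374 F [0.2 1.2 2. ] j6 0.323
13.45 yaw -37.38 Tz 0.468 F [0.8 1.4 1. ] j6 0.378
```

```bash
python3 -m inch '[[[0,0,0],0.05]]' >/dev/null; python3 chk.py 1; python3 -m inch '[[[0,0,0],0]]' >/dev/null; python3 chk.py 1; python3 look.py w4;python3 -c "
from h import *
c=r.read_camera('top');save(c,'t4');locate(c)"
```

```text
13.55 yaw -37.78 Tz 0.552 F [1.4 2.  1. ] j6 0.482
13.65 yaw -37.77 Tz 0.497 F [-0.5  1.   1.6] j6 0.575
grip 0.56 [320.  283.1] [511.7  97.1 110. ]
pointer 0.52 [316.  245.6] [511.5  98.3  71. ]
13.85 [507.18718739  97.18098149 154.26782784] [-179.06845076   -1.91578618  -37.76976112] [0.12102812 1.19901086 1.57491487] [0.01526455 0.36351547 0.48603862]
229
red tip [481.89030627  69.11080565] ang -138.47732603839992
pointer 0.7 [279.  217.9] [502.1 100.7  71. ]
```

```bash
python3 -m inch '[[[0,0,0],-0.2],[[0,0,0],-0.3],[[0,0,0],-0.5],[[0,0,0],-0.5],[[0,0,0],-0.5],[[0,0,0],-0.5],[[0,0,0],-0.5],[[0,0,0],-0.5],[[0,0,0],-0.5],[[0,0,0],-0.5],[[0,0,0],-0.5],[[0,0,0],-0.5],[[0,0,0],-0.5],[[0,0,0],-0.5],[[0,0,0],-0.5],[[0,0,0],-0.5],[[0,0,0],-0.5],[[0,0,0],-0.5],[[0,0,0],-0.5],[[0,0,0],-0.5]]'; python3 chk.py 1
```

```text
time_s: 16.05
tcp_pos: [507.9, 96.7, 154.3]
tool_rot: [178.8, -1.7, 40.7]
wrist_force: [-0.4, 0.7, 2.2]
gripper_width: 11.9
16.05 yaw 40.68 Tz -0.042 F [-0.4  0.7  2.2] j6 0.697
```

Another 11.5° to go.

```bash
python3 -m inch '[[[0,0,0],-0.5],[[0,0,0],-0.5],[[0,0,0],-0.3],[[0,0,0],0],[[0,0,0],0]]'; python3 st.py; python3 look.py w5
```

```text
time_s: 16.55
tcp_pos: [507.9, 96.7, 154.3]
tool_rot: [178.6, -1.5, 51.4]
wrist_force: [-0.3, 1.2, 2.1]
gripper_width: 11.7
16.55 [507.9  96.7 154.3] [178.57  -1.51  51.36] [-0.3  1.2  2.1] [0.105 0.196 0.028] 11.7 0.013
pinch [509.55037209  96.88505298 109.00350332]
grip 0.72 [317.3 283.7] [507.6  96.3 110. ]
pointer 0.58 [316.1 244.3] [507.4  96.6  71. ]
16.75 [507.93548849  96.69127742 154.26788427] [178.56325304  -1.50197963  51.39816192] [0.63907371 1.89999892 2.55211939] [ 0.06846072  0.2375646  -0.05008357]
1295
red tip [482.56014521  63.67353291] ang -132.13928047333724
```

View pics/w5.png

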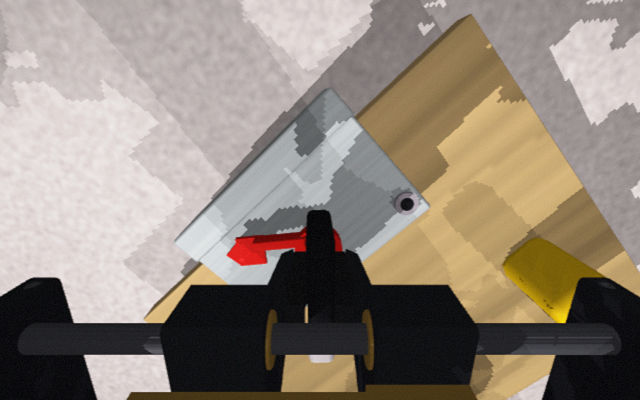

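Measured from the axis at (509.5, 96.9), the pointer lies at about -129° and the handle at -38.6°, so they are about 90° apart. I'll release and lift.

```bash
python3 -m inch '[[[0,0,0],0],[[0,0,0],0],[[0,0,0],0],[[0,0,0],0],[[0,0,0],0],[[0,0,0],0],[[0,0,0],0],[[0,0,0],0],[[0,0,0],0],[[0,0,0],0]]' -1
python3 -m inch '[[[0,0,-0.4],0],[[0,0,-0.8],0],[[0,0,-0.8],0],[[0,0,-0.8],0],[[0,0,-0.8],0],[[0,0,0],0],[[0,0,0],0]]'; python3 look.py w6; python3 - <<'E'
from h import *
for n in("top","scene"):
    c=r.read_camera(n)
    for l in("tape","tub","mug","drill","jig"):
        for k in r.place_of(c,l)[:1]: print(n,l,round(k["score"],2),np.round(at_z(c,k["point"],38 if l in("tape","tub") else 0)))
E
```

```text
time_s: 17.75
tcp_pos: [507.2, 96.0, 153.0]
tool_rot: [178.6, -1.4, 51.4]
wrist_force: [-0.3, -0.2, 0.2]
gripper_width: 87.4
time_s: 18.45
tcp_pos: [502.9, 95.6, 268.6]
tool_rot: [178.5, -1.4, 51.4]
wrist_force: [-0.5, -0.0, -0.9]
gripper_width: 88.6
white_end 0.92 [319.  240.8] [532.4  76.  110. ]
pointer 0.8 [317.4 189.9] [506.1  96.2  71. ]
18.65 [502.26871262  95.49981964 266.82875653] [178.6722111   -1.30707768  51.35893014] [-0.41920624  0.04084569  0.81533455] [-0.03846215 -0.1656411  -0.01052126]
657
red tip [483.74203647  62.08254842] ang -129.44357036885484
top tape 0.81 [647. 202.  38.]
top tub 0.82 [705.  60.  38.]
top mug 0.86 [ 429. -485.    0.]
top drill 0.95 [531. 481.   0.]
top jig 0.87 [505.  94.   0.]
scene tape 0.95 [655. 205.  38.]
scene tub 0.59 [700.  49.  38.]
scene mug 0.76 [ 447. -484.    0.]
scene drill 0.73 [541. 480.   0.]
scene jig 0.94 [506.  86.   0.]
```

View pics/w6.png

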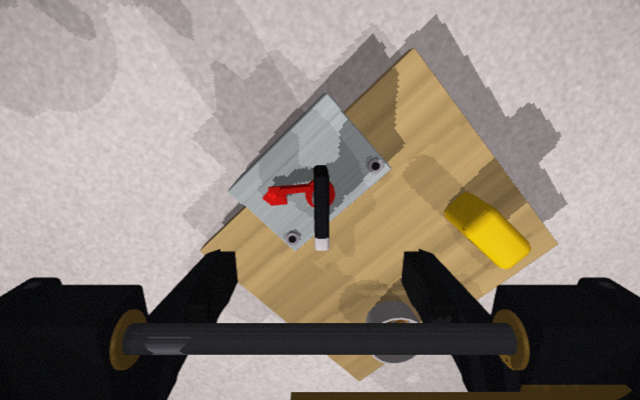

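The picture shows the handle released and upright in the view, with the white end at (321,243). The arrow points left to (265,197), square to the handle. I'm handing it in.

```bash
python3 -c "
from bench import r
r.sign_off()"
```

```text
the job is handed in; nothing more can be done
```

I set the drill guide as asked and handed the job in, at about 19 s of the 72 s allowed; it reported no verdict.

- **Tightening:** I turned the screw clockwise and felt it bottom at a tool yaw of about -35°. I then brought it up in small steps to finger-tight. The last readings were 0.49 to 0.50 N m, with a single peak of 0.55, which is below the 0.75 N m limit.
- **Backing off:** I turned it back 89°, opened the gripper and lifted clear.
- **Squareness:** The white end measures about 90° from the red pointer before release and about 88° after. That measurement is only good to about 3°.
- **Force and other objects:** The wrist force read about zero after release. My path did not go near the tape, tub, mug or drill. The first and last camera estimates of them differ by up to about 20 mm. The two cameras disagree with each other by about as much, so I don't read that as movement, but they can't rule out a small one.

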